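# Unhook the toy tanker and park it on the garage roof

### The job

Take the blue toy tanker down from the pegboard: feel your way along its deep upturned prongs, lift the handle past their tips and draw the truck off without straining the prongs. Then set it down gently in the bay on the roof of the wooden garage, cab towards the open end, with its tail bumper up against the red stop, and let go. Leave the orange dumper, the glass jar and the yellow taxi where they are.

Things in the scene. Friction and masses are not known exactly. Their poses are not given: they have to be found in the camera images.
- pegboard: White pegboard panel 280 mm wide, 205 mm high, 6 mm thick, on a wooden foot, fixed. Origin at the foot of the middle of its front face, on the shelf; x along the face, y straight out of the face, z up. It carries one double hook of two equal steel wires.
- hook_low (a point): Low point of the double hook, at wire-centre height midway between its two wires, 45 mm out from the panel and 165 mm up; axes of the panel. The wires are 5 mm thick, at x = -28 and +28 mm, nothing between them. From here each runs 100 mm further out and up as a straight arm, then bends up into an end 30 mm long. Angle between arm and end: 113 degrees (level arm: end leans 23 degrees outward).
- hook_root (a point): Steel plate of the double hook, 76 x 22 mm, on the panel's face. The wires dip 4 mm from it to the low point. Beyond that both arms, bent by use, slope up alike by 2 to 26 degrees: this differs each time, is not reported, must be felt (or seen). The hook sits loosely: its ends give some 0.3 mm per N in and out, 0.2 up and down. Over 10 N on it from truck or gripper strains it.
- truck_grip (a point): Blue plastic tanker, 165 mm long, 66 wide, 135 high, 0.24 to 0.36 kg, hanging by its carrying handle. This point: middle of the handle bar, 128 mm above the wheels' underside. Truck axes: x from cab to tail, y across, z up. Bar along x, 12 mm round, 110 mm free between its posts; in its middle a yellow grip block 34 long, 14 across, 13 high, between the hook's wires. Wheels do not turn.
- pipe_top (a point): Top of the white pipe (10 mm thick) that runs lengthwise along the crest of the truck's tank, below the middle of the handle, 50 mm under the grip point; axes of the truck. The space under the bar down to this pipe is 44 mm high. Lift too far while on the hook and the pipe comes up against the wires from below. At the start the bar rests on the wires within 4 mm of their low point.
- truck_tail (a point): Middle of the face of the truck's yellow tail bumper, at the height of the wheels' underside, 82.5 mm in +x of the truck from the grip point and 128 mm below it. Axes of the truck.
- bay_stop (a point): Wooden toy garage, 230 x 120 mm, fixed, its flat roof 85 mm above the shelf. This point is the middle of the inner face of the red stop (22 mm high) at the end of the rooftop bay, at roof level. Axes: x out through the stop, so the bay reaches about 190 mm in -x from here, open at that far end; y across, z up. Red kerbs 8 mm high run along both sides, 90 mm apart inside.
- dumper_mid (a point): Orange die-cast dumper on the shelf, 105 x 50 x 56 mm, loose; middle of it, 28 mm up.
- jar_mid (a point): Glass jar with screw-top lid on the shelf, 64 mm in diameter, 95 mm high, loose; middle of it, 47 mm up.
- taxi_mid (a point): Small yellow taxi on the shelf, 70 x 33 x 38 mm, loose; middle of it, 18 mm up.
Things that resemble listed ones, but are neither listed nor needed, are in the scene too. Of the things like the part that bears truck_grip, leave any that is pink; of the rest the smaller one is meant.

How it is judged:
By the outcome, as a careful person would: the job done as asked, in the order asked, and still so for the second after the job is handed in, with the robot touching nothing.
It also fails if it takes over 67 s, if anything falls off the work surface, if the arm or the gripper's body presses on something with over 40 N, if the wrist force passes 120 N, or if a joint passes its speed limit or range.

### The arm

A 7-joint arm with a two-finger parallel gripper is mounted at the origin on the work surface. World frame = base frame: x ahead of the robot, y to its left, z up, the work surface at z = 0. Lengths are in m, angles in rad, forces in N, time in s.
With the tool pointing down it reaches from about 0.425 to 0.875 m from the base axis. Payload 4.7 kg.
Tool frame: the origin (TCP) lies at the very end of the fingers, on their centre line; the grasp point (between the pads) lies 19 mm behind it (tcp_to_grasp is the distance from the TCP to the grasp point, in m); z points along the fingers, y is the line along which they close (so a half turn about z gives the same grasp; the last joint's range is limited). The gripper opens to 87 mm and grips with 3 to 60 N. Pads are 19 mm wide; open, the fingers measure 117 mm over their backs; the gripper's body (75 mm by 190 mm) begins 51 mm behind the grasp point.
Start: joints at [-1.13, 0.321, -0.07, 1.45, 0.023, 1.371, -0.057], TCP at [0.269, 0.592, 0.223] pointing down, gripper open.
Joint ranges: [-2.86, 2.86], [-0.3, 2.09], [-1.38, 1.24], [0.06, 2.45], [-1.56, 4.7], [0.09, 2.05], [-2.69, 2.69]. Speed limits (rad/s): [2.57, 2.57, 3.14, 3.14, 3.14, 3.14, 3.14].

### API

Orientations are given as a 3x3 rotation matrix whose columns are the frame's x, y, z axes.
In Python, from plant import * gives the robot as it stands. The module is installed in compiled form; this text tells all that it offers.
- The arm moves only by the shell command python3 -m inch 'ROWS' [FORCE]. ROWS is a JSON object of lists of equal length, an entry for each row: "dp": the shift along the tool's x, y, z in cm, a list of three; "dr": the turn, a rotation vector about the tool's x, y, z in rad, a list of three; "fingers": the closure in counts, from 0 (fully open) to 255 (shut). A call has exactly 10 rows; each row is the pose to reach, as a shift and turn from the pose commanded when the call began, along the tool's axes at that moment; what a row does not reach only later rows make up. A row lasts 1/12 s, in which the tool goes at most 41.7 mm and 7.16 degrees, less where a joint would pass 70% of its speed; a pose out of reach is approached as far as the arm can. A call with a gripper value outside its range is refused whole. The fingers move at their own pace and stop on an object; FORCE is the grip in N (left out, the last holds). Time passes only in rows, so rows that repeat a pose let the fingers close, or fill a call up. It gives the time, the measured TCP pose, the force, the opening and the grip force at its end, in the units of the state.
- read_state(): the state, without advancing time (a new reading comes with each control period).
- capture(name): name is "side" or "top" or "wrist"; returns a dict with "pixels" (420x560x3 uint8, red, green, blue), "fx", "fy", "cx", "cy" (pixels), "eye" and "orientation" of the camera in the world. Camera axes: x right, y down, z forward; pixel columns grow to the right and rows downward; lengths in m; the calibration is good to about 2 mm. A picture is of the moment at which its call begins. There is no depth.
- sign_off(): hands the job in; it is judged then, once.
Trained networks look in a picture, given as the dict that the camera call returned (one of the last four; its "shot" number tells which), for a name from the list of things; names that differ only in an ending like _2 or _b are one class to them, and where a whole thing is asked for, a point or a joint stands for the part that bears it (a point fixed in the world has none). Each returns a list of dicts, best first, with "p" (0 to 1); they miss things now and then, are a little off and sometimes report something else, mostly with a low value. They report only what shows in the picture. A call takes as long as a camera call. They do not tell look-alikes from the thing itself.
- find_in(picture, thing): "position" ([x, y, z] in m, in the coordinates of the camera as it stood for that picture, good to about 4 mm: the middle of the surface that is visible of it).
- mark_of(picture, thing): "position" ([x, y, z] in m, in the coordinates of the camera as it stood for that picture, good to about 4 mm: a listed point, or the origin of a listed thing).
The state is a dict: "time": time; "joint_positions": joint angles; "qd": joint speeds; "joint_torque": joint torques, N m; "tcp_pos": TCP position; "tcp_rot": TCP orientation; "force": force on the tool from outside, world axes, zero at the start; "moment": the same for the moment, N m; "finger_gap": opening from 0.0 (shut) to 1.0 (fully open); "grip_force": force on a finger pad.
Only numpy, scipy, OpenCV 4.12 (cv2) and the standard library are available. Lean on these libraries where they do the work, as an engineer would, in place of code of your own. Each camera call takes 0.05 s, during which the arm holds its last target. There are 200 camera calls.

## Working session

There is one attempt and no reset: what is moved stays moved. The work goes in short steps, Python scripts to look and compute and a shell command to move; the robot and the scene stay as the last step left them, time stands still between calls to the robot, and variables do not carry over. Pictures are saved under pics/ and viewed, at most 10 in all, crops included, and the job is handed in when it is done.

```bash
mkdir -p pics; cat > h.py <<'E'
from plant import *
import numpy as np, cv2
def w(c,p): return np.array(c["eye"])+np.array(c["orientation"])@np.array(p)
def px(c,P):
    q=np.array(c["orientation"]).T@(np.array(P)-np.array(c["eye"])); return [round(c["fx"]*q[0]/q[2]+c["cx"]),round(c["fy"]*q[1]/q[2]+c["cy"])]
def save(c,n,crop=None,s=1):
    im=c["pixels"][:,:,::-1]
    if crop: im=im[crop[1]:crop[3],crop[0]:crop[2]]
    cv2.imwrite("pics/"+n,cv2.resize(im,None,fx=s,fy=s,interpolation=cv2.INTER_CUBIC))
E
python3 - <<'E'
from h import *
np.set_printoptions(precision=3,suppress=True)
ims=[]
for n in ["side","top"]:
    c=capture(n); ims.append(c["pixels"]); print(n,c["eye"])
    for t in ["truck_grip","pipe_top","truck_tail","hook_low","hook_root","pegboard","bay_stop","dumper_mid","jar_mid","taxi_mid"]:
        for d in mark_of(c,t)[:3]:
            P=w(c,d["position"]); print(n,t,round(d["p"],2),P,px(c,P))
    save(c,n+"0.png",None,1.4)
s=read_state(); print(s["tcp_pos"],s["tcp_rot"],s["time"])
E
```

```text
side [ 0.118 -0.756  0.799]
side truck_grip 0.9 [ 0.183 -0.289  0.166] [198, 288]
side truck_grip 0.86 [ 0.513 -0.305  0.172] [345, 229]
side truck_grip 0.6 [ 0.521 -0.573  0.127] [432, 338]
side pipe_top 0.83 [ 0.186 -0.291  0.102] [205, 307]
side pipe_top 0.6 [ 0.517 -0.572  0.074] [423, 352]
side pipe_top 0.58 [ 0.524 -0.306  0.12 ] [347, 243]
side truck_tail 0.64 [ 0.586 -0.524 -0.001] [423, 335]
side truck_tail 0.46 [ 0.505 -0.035  0.027] [282, 205]
side hook_low 0.61 [ 0.516 -0.299  0.163] [344, 230]
side hook_root 0.8 [ 0.527 -0.346  0.169] [362, 240]
side pegboard 0.83 [ 0.523 -0.347  0.001] [352, 287]
side bay_stop 0.93 [0.629 0.201 0.082] [280, 136]
side dumper_mid 0.74 [ 0.507 -0.037  0.028] [283, 205]
side jar_mid 0.8 [ 0.714 -0.048  0.048] [346, 178]
side taxi_mid 0.64 [0.403 0.024 0.016] [241, 207]
top [ 0.307 -0.148  1.316]
top truck_grip 0.94 [ 0.522 -0.305  0.174] [341, 175]
top truck_grip 0.84 [ 0.184 -0.289  0.167] [334, 313]
top truck_grip 0.59 [ 0.518 -0.57   0.129] [441, 181]
top pipe_top 0.75 [ 0.519 -0.572  0.078] [435, 183]
top pipe_top 0.68 [ 0.522 -0.301  0.126] [337, 178]
top pipe_top 0.64 [ 0.181 -0.293  0.103] [333, 311]
top truck_tail 0.92 [ 0.599 -0.293  0.047] [330, 155]
top truck_tail 0.77 [ 0.589 -0.525  0.004] [409, 163]
top truck_tail 0.6 [ 0.115 -0.201 -0.   ] [295, 331]
top hook_low 0.88 [ 0.519 -0.301  0.163] [338, 177]
top hook_root 0.67 [ 0.522 -0.344  0.172] [356, 175]
top pegboard 0.59 [ 0.528 -0.346 -0.004] [346, 184]
top bay_stop 0.7 [0.625 0.2   0.086] [148, 141]
top bay_stop 0.67 [ 0.521 -0.301  0.125] [336, 178]
top dumper_mid 0.55 [ 0.502 -0.028  0.032] [234, 190]
top dumper_mid 0.48 [ 0.597 -0.294  0.047] [330, 156]
top jar_mid 0.62 [ 0.711 -0.043  0.048] [240, 115]
top taxi_mid 0.56 [0.406 0.025 0.021] [214, 225]
top taxi_mid 0.55 [ 0.599 -0.293  0.046] [330, 156]
[0.269 0.592 0.223] [[-0.91   0.414  0.   ]
 [ 0.414  0.91   0.   ]
 [-0.     0.    -1.   ]] 1.1
```

View pics/side0.png

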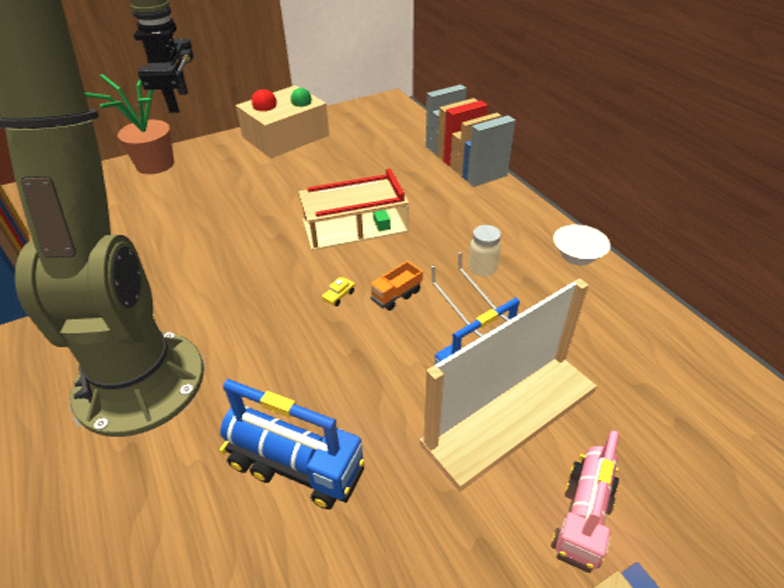

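View pics/top0.png

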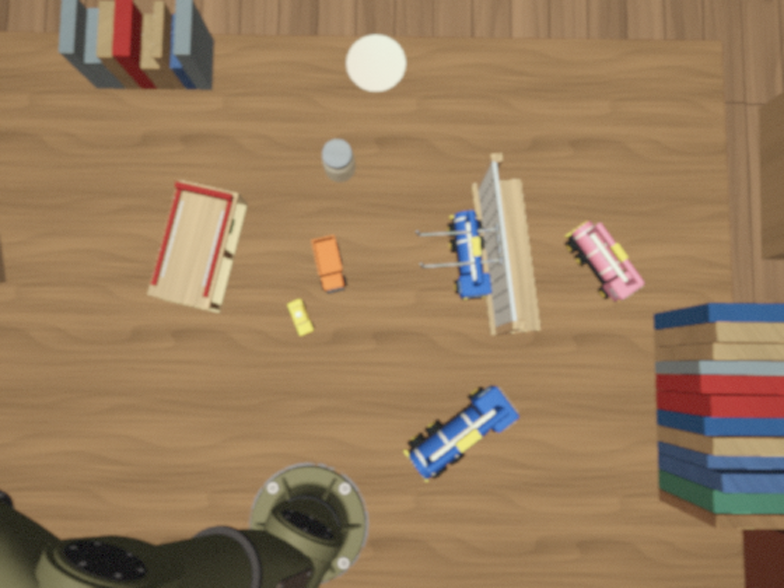

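Candidates (top picture, full-res pixels): large blue tanker on shelf (334,313), blue one hanging on the hook (341,175), pink one (441,181). The one on the hook fits: not pink, and the smaller of the two blues. I'll check it in an enlarged crop and measure the hook there too.

```bash
python3 - <<'E'
from h import *
a=capture("side");b=capture("top")
A=cv2.resize(a["pixels"][165:275,290:425],None,fx=5.4,fy=5.4,interpolation=cv2.INTER_CUBIC)
cv2.imwrite("pics/hs.png",A[:,:,::-1])
save(b,"ht.png",(285,105,395,245),4.2) 
save(b,"gt.png",(90,110,190,230),5)
import pickle; pickle.dump((a,b),open("c.pkl","wb"))
E
```

```text
(no output)
```

View pics/hs.png

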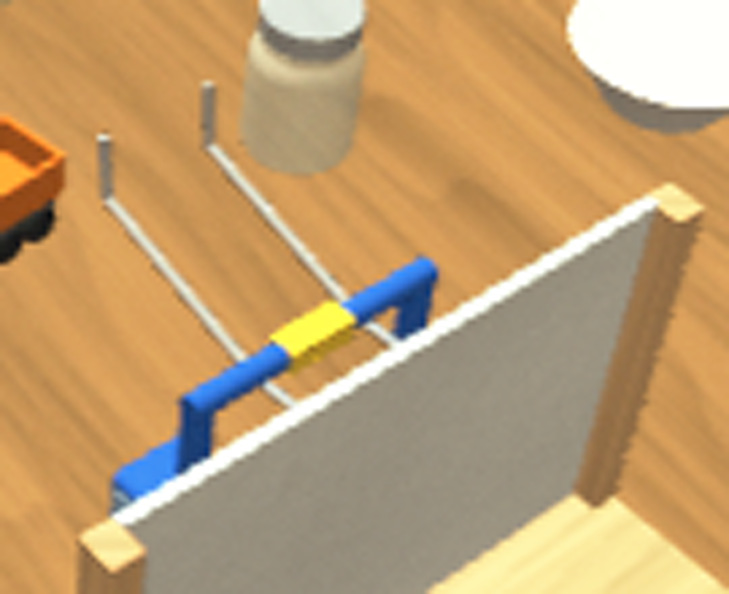

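View pics/ht.png

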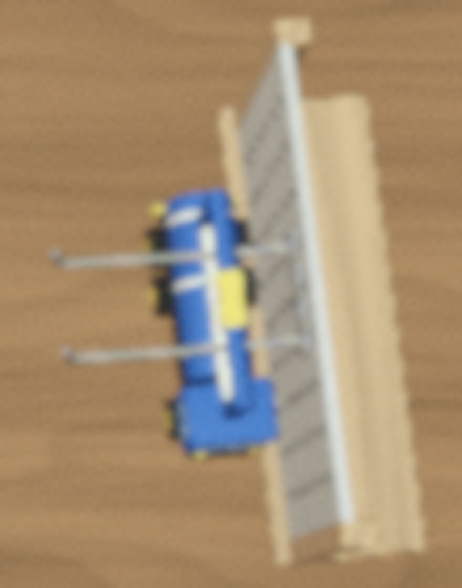

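View pics/gt.png

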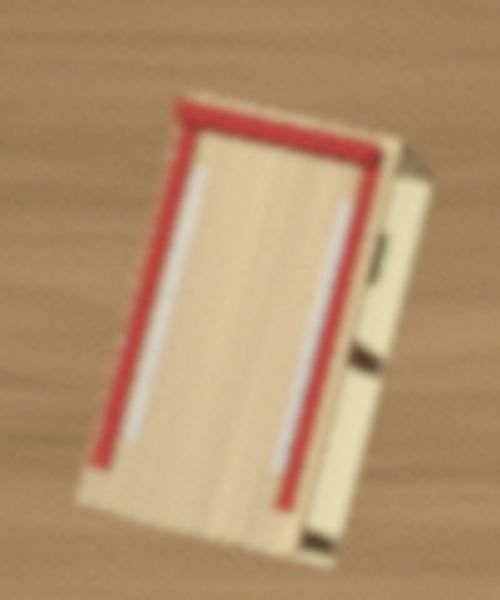

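The crops show the small blue tanker hanging on the hook, with a yellow grip block between the wires. In the side crop the wire tips are at (208,86) and (105,138), and the bends at (208,146) and (110,200). The top crop shows the same points on the left, at about (55,256) and (65,352). In the garage crop the red stop is at the top, (180–380, 110–160), and the open end is at the bottom.

```bash
python3 - <<'E'
from h import *
import pickle
np.set_printoptions(precision=4,suppress=True)
a,b=pickle.load(open("c.pkl","rb"))
def ray(c,u,v): 
    d=np.array(c["orientation"])@np.array([(u-c["cx"])/c["fx"],(v-c["cy"])/c["fy"],1]); return np.array(c["eye"]),d/np.linalg.norm(d)
def onz(c,u,v,z): e,d=ray(c,u,v); return e+d*(z-e[2])/d[2]
def tri(r1,r2):
    (e1,d1),(e2,d2)=r1,r2; s=np.linalg.lstsq(np.c_[d1,-d2],e2-e1,rcond=None)[0]
    p,q=e1+s[0]*d1,e2+s[1]*d2; return (p+q)/2,np.linalg.norm(p-q)
S=lambda x,y: ray(a,290+x/5.4,165+y/5.4)
T=lambda x,y: (b,285+x/4.2,105+y/4.2)
G=lambda x,y: (b,90+x/5,110+y/5)
for n,s,t in [("tip1",(208,86),(54,255)),("tip2",(105,138),(65,351)),("bend1",(208,146),(65,263)),("bend2",(110,200),(77,358))]: print(n,*tri(S(*s),ray(*T(*t))))
def ang(p,q): d=q-p; return np.degrees(np.arctan2(d[1],d[0]))
p,q=onz(*T(338,520),.205),onz(*T(283,50),.205); print("panel",p,q,ang(p,q))
e=[onz(a,290+x/5.4,165+y/5.4,.205) for x,y in [(118,520),(655,205)]]; print("panel side",ang(*e),e)
for k in [((108,468),(193,140)),((283,505),(368,165))]:
    p,q=onz(*G(*k[0]),.093),onz(*G(*k[1]),.093); print("kerb",p,q,ang(p,q))
p,q=onz(*G(195,128),.107),onz(*G(360,166),.107); print("stop",p,q,ang(p,q)+90)
E
```

```text
tip1 [ 0.5355 -0.1979  0.22  ] 0.004501192369878611
tip2 [ 0.4806 -0.2044  0.2197] 0.004422855033135949
bend1 [ 0.5352 -0.2049  0.1921] 0.0012198396997149517
bend2 [ 0.4802 -0.2125  0.1918] 0.002764970956771519
panel [ 0.3857 -0.3597  0.205 ] [ 0.6591 -0.3299  0.205 ] 6.227386822804788
panel side 6.20039484831762 [array([ 0.3889, -0.3666,  0.205 ]), array([ 0.6643, -0.3367,  0.205 ])]
kerb [0.4529 0.2871 0.093 ] [0.6297 0.2499 0.093 ] -11.882650449204384
kerb [0.4343 0.1943 0.093 ] [0.6172 0.156  0.093 ] -11.817696769954646
stop [0.6325 0.2445 0.107 ] [0.613  0.1567 0.107 ] -12.500746962997937
```

```bash
cat >> h.py <<'E'
def go(P=None,yaw=None,tilt=None):
    """print dp(cm), dr for world TCP target P, yaw deg of tool y axis"""
    s=read_state();R=np.array(s["tcp_rot"]);p=np.array(s["tcp_pos"])
    cur=np.degrees(np.arctan2(R[1,1],R[0,1]))
    print("tcp",p.round(4),"yaw",round(cur,2),"t",s["time"],"F",np.array(s["force"]).round(2),"gap",round(s["finger_gap"]*87,1),"grip",round(s["grip_force"],1),"tilt",R[:,2].round(4))
    if P is not None: print("dp cm",(R.T@(np.array(P)-p)*100).round(2))
    if yaw is not None: print("dr z",round(-np.radians((yaw-cur+180)%360-180),3))
E
python3 -c "
from h import *
go([.47,.22,.42],96.2)"
```

```text
tcp [0.2691 0.5917 0.2226] yaw 65.55 t 1.2 F [ 0.55  0.34 -1.06] gap 86.8 grip 0.0 tilt [ 1.e-04  1.e-04 -1.e+00]
dp cm [-33.67 -25.52 -19.74]
dr z -0.535
```

```bash
python3 -m inch '{"dp":[[0,0,-4],[-6.7,-5.1,-8],[-13.5,-10.2,-12],[-16.8,-12.7,-16],[-22,-17,-19.7],[-33.7,-25.5,-19.7],[-33.7,-25.5,-19.7],[-33.7,-25.5,-19.7],[-33.7,-25.5,-19.7],[-33.7,-25.5,-19.7]],"dr":[[0,0,-0.1],[0,0,-0.2],[0,0,-0.3],[0,0,-0.4],[0,0,-0.5],[0,0,-0.535],[0,0,-0.535],[0,0,-0.535],[0,0,-0.535],[0,0,-0.535]],"fingers":[155,155,155,155,155,155,155,155,155,155]}' 20; python3 -c "
from h import *
go([.519,-.304,.32],96.2)"
```

```text
time: 2.03
tcp_pos: [0.4347, 0.2845, 0.3992]
tcp_rot: [[-0.994, -0.108, 0.001], [-0.108, 0.994, 0.001], [-0.001, 0.001, -1.0]]
force: [0.7, 0.6, 0.3]
finger_gap: 0.408
grip_force: 0.0
tcp [0.4347 0.2845 0.3992] yaw 96.2 t 2.0333 F [0.68 0.57 0.33] gap 35.5 grip 0.0 tilt [ 8.e-04  8.e-04 -1.e+00]
dp cm [ -2.02 -59.42   7.88]
dr z 0.0
```

```bash
python3 -m inch '{"dp":[[-2,-59,0],[-2,-59,0],[-2,-59,0],[-2,-59,0],[-2,-59,0],[-2,-59,0],[-2,-59,0],[-2,-59,0],[-2,-59,0],[-2,-59,0]],"dr":[[0,0,0],[0,0,0],[0,0,0],[0,0,0],[0,0,0],[0,0,0],[0,0,0],[0,0,0],[0,0,0],[0,0,0]],"fingers":[155,155,155,155,155,155,155,155,155,155]}'; python3 -c "
from h import *
go([.519,-.304,.30],96.2)"
```

```text
time: 2.87
tcp_pos: [0.4929, -0.1281, 0.3987]
tcp_rot: [[-0.994, -0.108, 0.001], [-0.108, 0.994, 0.001], [-0.001, 0.0, -1.0]]
force: [1.0, -0.3, -0.5]
finger_gap: 0.397
grip_force: 0.0
tcp [ 0.4929 -0.1281  0.3987] yaw 96.21 t 2.8667 F [ 0.97 -0.31 -0.53] gap 34.6 grip 0.0 tilt [ 1.4e-03  5.0e-04 -1.0e+00]
dp cm [ -0.68 -17.77   9.86]
dr z 0.0
```

```bash
python3 -m inch '{"dp":[[-0.6,-4,0],[-0.6,-8,2],[-0.6,-12,4],[-0.6,-16,6],[-0.6,-17.5,8],[-0.6,-17.5,9.5],[-0.6,-17.5,9.5],[-0.6,-17.5,9.5],[-0.6,-17.5,9.5],[-0.6,-17.5,9.5]],"dr":[[0,0,0],[0,0,0],[0,0,0],[0,0,0],[0,0,0],[0,0,0],[0,0,0],[0,0,0],[0,0,0],[0,0,0]],"fingers":[155,155,155,155,155,155,155,155,155,155]}'; python3 - <<'E'
from h import *
np.set_printoptions(precision=4,suppress=True)
go([.519,-.304,.30],96.2)
c=capture("wrist"); print(c["eye"])
for t in ["truck_grip","pipe_top","truck_tail","hook_low","hook_root","pegboard"]:
    for d in mark_of(c,t)[:2]:
        P=w(c,d["position"]); print(t,round(d["p"],2),P,px(c,P))
save(c,"w1.png",None,1.4)
E
```

```text
time: 3.7
tcp_pos: [0.5191, -0.2984, 0.3049]
tcp_rot: [[-0.994, -0.11, 0.003], [-0.11, 0.994, -0.0], [-0.003, -0.001, -1.0]]
force: [-0.3, 0.2, -0.0]
finger_gap: 0.395
grip_force: 0.0
tcp [ 0.5191 -0.2984  0.3049] yaw 96.33 t 3.7 F [-0.28  0.21 -0.03] gap 34.3 grip 0.0 tilt [ 0.0028 -0.0003 -1.    ]
dp cm [ 0.07 -0.55  0.49]
dr z 0.002
[ 0.451  -0.3058  0.4666]
truck_grip 0.86 [ 0.5152 -0.3059  0.1718] [272, 193]
pipe_top 0.97 [ 0.5194 -0.3025  0.1269] [276, 188]
pipe_top 0.69 [ 0.5167 -0.5718  0.0768] [51, 153]
truck_tail 0.68 [ 0.5843 -0.5254 -0.    ] [121, 198]
truck_tail 0.25 [ 0.5184 -0.3063  0.1225] [273, 186]
hook_root 0.71 [ 0.5217 -0.3432  0.173 ] [231, 196]
pegboard 0.62 [ 0.5194 -0.3465 -0.0022] [247, 167]
```

View pics/w1.png

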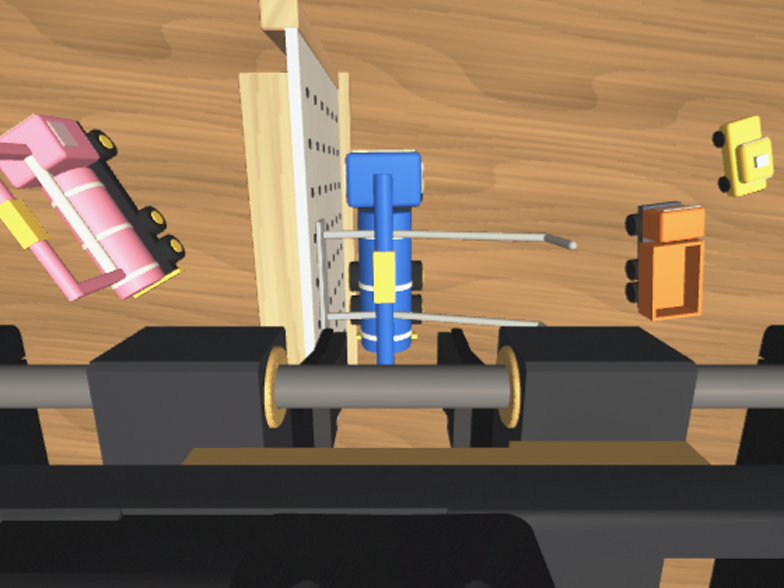

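The wrist picture shows the yellow grip block at (384,277), i.e. (274,198) at full resolution, between wires at rows 235 and 317. The bar is parallel to the panel.

```bash
python3 - <<'E'
from h import *
np.set_printoptions(precision=4,suppress=True)
c=capture("wrist");b=capture("top");a=capture("side")
def onz(c,u,v,z):
    d=np.array(c["orientation"])@np.array([(u-c["cx"])/c["fx"],(v-c["cy"])/c["fy"],1]);e=np.array(c["eye"]); return e+d*(z-e[2])/d[2]
def yel(c,box):
    h=cv2.cvtColor(c["pixels"],cv2.COLOR_RGB2HSV); m=cv2.inRange(h,(24,130,150),(35,255,255)); M=np.zeros_like(m); x0,y0,x1,y1=box; M[y0:y1,x0:x1]=m[y0:y1,x0:x1]
    n,l,st,ce=cv2.connectedComponentsWithStats(M); i=1+np.argmax(st[1:,4]); return ce[i],st[i],cv2.minAreaRect(np.argwhere(l==i)[:,::-1].astype(np.float32))
for n,k,box in [("wrist",c,(255,170,295,225)),("top",b,(325,155,350,195)),("side",a,(335,215,360,240))]:
    ce,st,r=yel(k,box); print(n,ce,st,r[2],onz(k,*ce,.179))
# panel/bar yaw in wrist
p,q=onz(c,384/1.4,180/1.4,.1795),onz(c,386/1.4,360/1.4,.1795); print("bar",np.degrees(np.arctan2(*(q-p)[1::-1])))
p,q=onz(c,573/1.4,244/1.4,.222),onz(c,548/1.4,239/1.4,.192);print("tip/bend",p,q)
E
```

```text
wrist [274.3506 198.9721] [267 181  15  37 502] 90.0 [ 0.5177 -0.304   0.179 ]Traceback (most recent call last):
  File "<stdin>", line 10, in <module>
  File "<stdin>", line 8, in yel
    return _wrapfunc(a, 'argmax', axis=axis, out=out, **kwds)
    return bound(*args, **kwds)
ValueError: attempt to get argmax of an empty sequence
```

```bash
python3 -c "
from h import *
go([.518,-.304,.1575],96.2)"; python3 -m inch '{"dp":[[0.1,-0.5,0],[0.1,-0.5,2],[0.1,-0.5,5],[0.1,-0.5,8],[0.1,-0.5,11],[0.1,-0.5,12.5],[0.1,-0.5,13.6],[0.1,-0.5,14.4],[0.1,-0.5,14.7],[0.1,-0.5,14.7]],"dr":[[0,0,0],[0,0,0],[0,0,0],[0,0,0],[0,0,0],[0,0,0],[0,0,0],[0,0,0],[0,0,0],[0,0,0]],"fingers":[155,155,155,155,155,155,155,155,155,155]}';python3 -c "
from h import *
go([.518,-.304,.1575],96.2)"
```

```text
tcp [ 0.518  -0.2993  0.3032] yaw 96.2 t 4.2 F [ 0.42 -0.64 -0.13] gap 34.0 grip 0.0 tilt [ 1.e-04  1.e-04 -1.e+00]
dp cm [ 0.06 -0.47 14.57]
dr z 0.0
time: 5.03
tcp_pos: [0.5177, -0.3047, 0.1563]
tcp_rot: [[-0.994, -0.108, 0.0], [-0.108, 0.994, -0.0], [-0.0, -0.0, -1.0]]
force: [0.3, 0.1, -0.4]
finger_gap: 0.389
grip_force: 0.0
tcp [ 0.5177 -0.3047  0.1563] yaw 96.19 t 5.0333 F [ 0.34  0.09 -0.39] gap 33.8 grip 0.0 tilt [ 2.e-04 -3.e-04 -1.e+00]
dp cm [-0.03  0.07 -0.12]
dr z -0.0
```

```bash
python3 -m inch '{"dp":[[0,0.05,-0.1],[0,0.05,-0.1],[0,0.05,-0.1],[0,0.05,-0.1],[0,0.05,-0.1],[0,0.05,-0.1],[0,0.05,-0.1],[0,0.05,-0.1],[0,0.05,-0.1],[0,0.05,-0.1]],"dr":[[0,0,0],[0,0,0],[0,0,0],[0,0,0],[0,0,0],[0,0,0],[0,0,0],[0,0,0],[0,0,0],[0,0,0]],"fingers":[170,185,195,205,215,225,235,245,255,255]}' 25;python3 -c "
from h import *
go()"
```

```text
time: 5.87
tcp_pos: [0.5176, -0.3039, 0.1573]
tcp_rot: [[-0.994, -0.108, 0.0], [-0.108, 0.994, -0.0], [-0.0, -0.0, -1.0]]
force: [-0.4, 0.7, 1.6]
finger_gap: 0.155
grip_force: 25.0
tcp [ 0.5176 -0.3039  0.1573] yaw 96.2 t 5.8667 F [-0.44  0.74  1.58] gap 13.5 grip 25.0 tilt [ 3.e-04 -0.e+00 -1.e+00]
```

```bash
python3 -m inch '{"dp":[[0,0,-0.2],[0,0,-0.4],[0,0,-0.6],[0,0,-0.8],[0,0,-1.0],[0,0,-1.2],[0,0,-1.4],[0,0,-1.5],[0,0,-1.5],[0,0,-1.5]],"dr":[[0,0,0],[0,0,0],[0,0,0],[0,0,0],[0,0,0],[0,0,0],[0,0,0],[0,0,0],[0,0,0],[0,0,0]],"fingers":[255,255,255,255,255,255,255,255,255,255]}';python3 -c "
from h import *
go()"
```

```text
time: 6.7
tcp_pos: [0.5176, -0.3039, 0.1722]
tcp_rot: [[-0.994, -0.108, 0.0], [-0.108, 0.994, 0.0], [-0.0, 0.0, -1.0]]
force: [0.7, 0.6, -2.6]
finger_gap: 0.154
grip_force: 25.0
tcp [ 0.5176 -0.3039  0.1722] yaw 96.2 t 6.7 F [ 0.67  0.56 -2.58] gap 13.4 grip 25.0 tilt [ 2.e-04  1.e-04 -1.e+00]
```

```bash
python3 -m inch '{"dp":[[0,0.6,-0.2],[0,1.4,-0.4],[0,2.4,-0.7],[0,3.4,-1.0],[0,4.4,-1.3],[0,5.4,-1.55],[0,6.2,-1.8],[0,6.8,-2.0],[0,7,-2],[0,7,-2]],"dr":[[0,0,0],[0,0,0],[0,0,0],[0,0,0],[0,0,0],[0,0,0],[0,0,0],[0,0,0],[0,0,0],[0,0,0]],"fingers":[255,255,255,255,255,255,255,255,255,255]}';python3 -m inch '{"dp":[[0,0,0.2],[0,0,0.4],[0,0,0.6],[0,0,0.75],[0,0,0.9],[0,0,1.0],[0,0,1.1],[0,0,1.1],[0,0,1.1],[0,0,1.1]],"dr":[[0,0,0],[0,0,0],[0,0,0],[0,0,0],[0,0,0],[0,0,0],[0,0,0],[0,0,0],[0,0,0],[0,0,0]],"fingers":[255,255,255,255,255,255,255,255,255,255]}';python3 -c "
from h import *
go()"
```

```text
time: 7.53
tcp_pos: [0.5102, -0.2335, 0.1924]
tcp_rot: [[-0.994, -0.109, 0.001], [-0.109, 0.994, 0.0], [-0.001, 0.0, -1.0]]
force: [-0.5, 0.8, -2.9]
finger_gap: 0.153
grip_force: 25.0
time: 8.37
tcp_pos: [0.5101, -0.2343, 0.1813]
tcp_rot: [[-0.994, -0.108, 0.0], [-0.108, 0.994, -0.0], [-0.0, -0.0, -1.0]]
force: [0.0, -0.2, -2.4]
finger_gap: 0.155
grip_force: 25.0
tcp [ 0.5101 -0.2343  0.1813] yaw 96.2 t 8.3667 F [ 0.03 -0.21 -2.43] gap 13.5 grip 25.0 tilt [ 2.e-04 -0.e+00 -1.e+00]
```

```bash
python3 -m inch '{"dp":[[0,0,0.05],[0,0,0.1],[0,0,0.15],[0,0,0.2],[0,0,0.25],[0,0,0.3],[0,0,0.3],[0,0,0.3],[0,0,0.3],[0,0,0.3]],"dr":[[0,0,0],[0,0,0],[0,0,0],[0,0,0],[0,0,0],[0,0,0],[0,0,0],[0,0,0],[0,0,0],[0,0,0]],"fingers":[255,255,255,255,255,255,255,255,255,255]}';python3 -m inch '{"dp":[[0,0,0.05],[0,0,0.1],[0,0,0.15],[0,0,0.15],[0,0,0.15],[0,0,0.15],[0,0,0.15],[0,0,0.15],[0,0,0.15],[0,0,0.15]],"dr":[[0,0,0],[0,0,0],[0,0,0],[0,0,0],[0,0,0],[0,0,0],[0,0,0],[0,0,0],[0,0,0],[0,0,0]],"fingers":[255,255,255,255,255,255,255,255,255,255]}';python3 -c "
from h import *
go()"
```

```text
time: 9.2
tcp_pos: [0.51, -0.2343, 0.1782]
tcp_rot: [[-0.994, -0.108, 0.0], [-0.108, 0.994, 0.0], [-0.0, 0.0, -1.0]]
force: [-0.5, 0.8, -2.5]
finger_gap: 0.156
grip_force: 25.0
time: 10.03
tcp_pos: [0.51, -0.2343, 0.1767]
tcp_rot: [[-0.994, -0.108, 0.0], [-0.108, 0.994, 0.0], [-0.0, 0.0, -1.0]]
force: [-0.1, 0.9, -1.9]
finger_gap: 0.158
grip_force: 25.0
tcp [ 0.51   -0.2343  0.1767] yaw 96.2 t 10.0333 F [-0.11  0.92 -1.93] gap 13.7 grip 25.0 tilt [ 1.e-04  1.e-04 -1.e+00]
```

```bash
python3 -m inch '{"dp":[[0,0,0.05],[0,0,0.1],[0,0,0.1],[0,0,0.1],[0,0,0.1],[0,0,0.1],[0,0,0.1],[0,0,0.1],[0,0,0.1],[0,0,0.1]],"dr":[[0,0,0],[0,0,0],[0,0,0],[0,0,0],[0,0,0],[0,0,0],[0,0,0],[0,0,0],[0,0,0],[0,0,0]],"fingers":[255,255,255,255,255,255,255,255,255,255]}';python3 -m inch '{"dp":[[0,0,0.05],[0,0,0.1],[0,0,0.1],[0,0,0.1],[0,0,0.1],[0,0,0.1],[0,0,0.1],[0,0,0.1],[0,0,0.1],[0,0,0.1]],"dr":[[0,0,0],[0,0,0],[0,0,0],[0,0,0],[0,0,0],[0,0,0],[0,0,0],[0,0,0],[0,0,0],[0,0,0]],"fingers":[255,255,255,255,255,255,255,255,255,255]}'
```

```text
time: 10.87
tcp_pos: [0.51, -0.2343, 0.1757]
tcp_rot: [[-0.994, -0.108, 0.0], [-0.108, 0.994, 0.0], [-0.0, 0.0, -1.0]]
force: [-0.3, 0.3, -1.1]
finger_gap: 0.154
grip_force: 25.0
time: 11.7
tcp_pos: [0.51, -0.2343, 0.1747]
tcp_rot: [[-0.994, -0.108, 0.0], [-0.108, 0.994, 0.0], [-0.0, 0.0, -1.0]]
force: [-0.8, 0.4, 0.0]
finger_gap: 0.159
grip_force: 25.0
```

```bash
python3 -m inch '{"dp":[[0,0,-0.4],[0,0.2,-0.9],[0,0.5,-1.4],[0,0.8,-2.0],[0,1.0,-2.6],[0,1.2,-3.2],[0,1.3,-3.8],[0,1.4,-4.2],[0,1.4,-4.3],[0,1.4,-4.3]],"dr":[[0,0,0],[0,0,0],[0,0,0],[0,0,0],[0,0,0],[0,0,0],[0,0,0],[0,0,0],[0,0,0],[0,0,0]],"fingers":[255,255,255,255,255,255,255,255,255,255]}';python3 - <<'E'
from h import *
go()
a=capture("side"); save(a,"s2.png",(290,140,390,230),7)
E
```

```text
time: 12.53
tcp_pos: [0.5086, -0.2204, 0.218]
tcp_rot: [[-0.994, -0.108, 0.001], [-0.108, 0.994, 0.0], [-0.001, 0.0, -1.0]]
force: [0.6, -0.4, -2.8]
finger_gap: 0.161
grip_force: 25.0
tcp [ 0.5086 -0.2204  0.218 ] yaw 96.21 t 12.5333 F [ 0.59 -0.35 -2.82] gap 14.0 grip 25.0 tilt [ 7.e-04  1.e-04 -1.e+00]
```

View pics/s2.png

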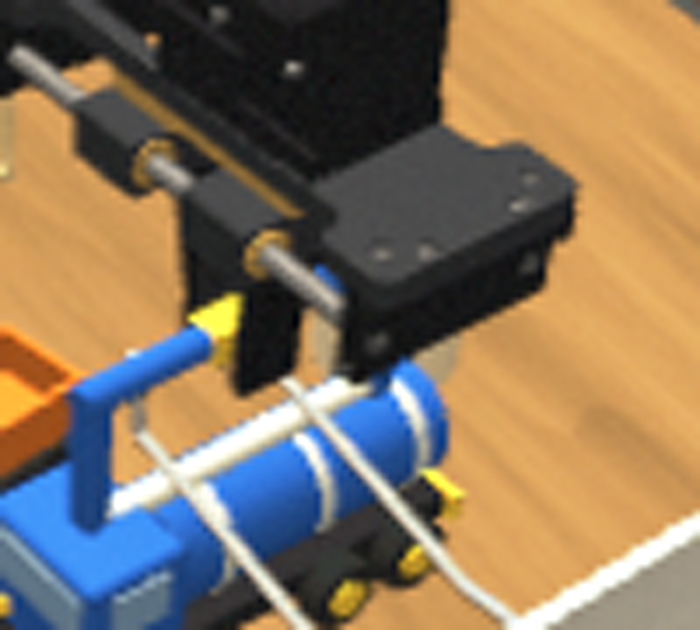

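The side crop shows the bar level, its near end at (90,385), and the wire tip peeking out beside it at (135,355). The wires cross just above the pipe. The force is the truck's weight only, so nothing is touching. I'll draw it out slowly over the tips.

```bash
python3 -m inch '{"dp":[[0,0.1,-0.03],[0,0.2,-0.06],[0,0.3,-0.08],[0,0.4,-0.1],[0,0.5,-0.1],[0,0.6,-0.1],[0,0.7,-0.1],[0,0.8,-0.1],[0,0.8,-0.1],[0,0.8,-0.1]],"dr":[[0,0,0],[0,0,0],[0,0,0],[0,0,0],[0,0,0],[0,0,0],[0,0,0],[0,0,0],[0,0,0],[0,0,0]],"fingers":[255,255,255,255,255,255,255,255,255,255]}'
```

```text
time: 13.42
tcp_pos: [0.5077, -0.2123, 0.2187]
tcp_rot: [[-0.994, -0.108, 0.0], [-0.108, 0.994, 0.0], [-0.0, 0.0, -1.0]]
force: [0.0, -0.9, -2.7]
finger_gap: 0.159
grip_force: 25.0
```

```bash
python3 -m inch '{"dp":[[0,0.1,0],[0,0.2,0],[0,0.3,-0.05],[0,0.3,-0.05],[0,0.3,-0.05],[0,0.3,-0.05],[0,0.3,-0.05],[0,0.3,-0.05],[0,0.3,-0.05],[0,0.3,-0.05]],"dr":[[0,0,0],[0,0,0],[0,0,0],[0,0,0],[0,0,0],[0,0,0],[0,0,0],[0,0,0],[0,0,0],[0,0,0]],"fingers":[255,255,255,255,255,255,255,255,255,255]}'; python3 -c "
from h import *
for i in range(3): capture('top'); print(np.array(read_state()['force']).round(2))"
```

```text
time: 14.25
tcp_pos: [0.5072, -0.2095, 0.2192]
tcp_rot: [[-0.994, -0.108, -0.0], [-0.108, 0.994, 0.0], [-0.0, 0.0, -1.0]]
force: [0.2, 0.2, -1.3]
finger_gap: 0.159
grip_force: 25.0
[-0.59  0.51 -1.93]
[ 0.53  0.1  -1.88]
[-0.06 -0.31 -1.87]
```

```bash
python3 -m inch '{"dp":[[0,0,-0.05],[0,0,-0.1],[0,0,-0.1],[0,0,-0.1],[0,0,-0.1],[0,0,-0.1],[0,0,-0.1],[0,0,-0.1],[0,0,-0.1],[0,0,-0.1]],"dr":[[0,0,0],[0,0,0],[0,0,0],[0,0,0],[0,0,0],[0,0,0],[0,0,0],[0,0,0],[0,0,0],[0,0,0]],"fingers":[255,255,255,255,255,255,255,255,255,255]}'; python3 -c "
from h import *
for i in range(3): capture('top'); print(np.array(read_state()['force']).round(2))"
```

```text
time: 15.23
tcp_pos: [0.5073, -0.2094, 0.2202]
tcp_rot: [[-0.994, -0.108, -0.0], [-0.108, 0.994, 0.0], [0.0, 0.0, -1.0]]
force: [0.1, -0.0, -1.9]
finger_gap: 0.158
grip_force: 25.0
[-0.89  0.48 -2.47]
[ 0.36  0.13 -2.42]
[-0.33  0.04 -2.62]
```

```bash
python3 -m inch '{"dp":[[0,0.1,-0.05],[0,0.2,-0.07],[0,0.3,-0.1],[0,0.4,-0.1],[0,0.5,-0.1],[0,0.5,-0.1],[0,0.5,-0.1],[0,0.5,-0.1],[0,0.5,-0.1],[0,0.5,-0.1]],"dr":[[0,0,0],[0,0,0],[0,0,0],[0,0,0],[0,0,0],[0,0,0],[0,0,0],[0,0,0],[0,0,0],[0,0,0]],"fingers":[255,255,255,255,255,255,255,255,255,255]}'; python3 -c "
from h import *
for i in range(3): capture('top'); print(np.array(read_state()['force']).round(2))"
```

```text
time: 16.22
tcp_pos: [0.5067, -0.2045, 0.2212]
tcp_rot: [[-0.994, -0.108, -0.0], [-0.108, 0.994, 0.0], [0.0, 0.0, -1.0]]
force: [-0.1, 1.1, -2.0]
finger_gap: 0.16
grip_force: 25.0
[ 0.48  0.03 -3.  ]
[ 0.53 -0.25 -2.63]
[-0.34 -0.7  -2.72]
```

```bash
python3 -m inch '{"dp":[[0,0.3,0],[0,0.8,0],[0,1.4,0],[0,2.1,0],[0,2.9,0],[0,3.7,0],[0,4.5,0],[0,5.3,0],[0,6,0],[0,6.3,0]],"dr":[[0,0,0],[0,0,0],[0,0,0],[0,0,0],[0,0,0],[0,0,0],[0,0,0],[0,0,0],[0,0,0],[0,0,0]],"fingers":[255,255,255,255,255,255,255,255,255,255]}'; python3 - <<'E'
from h import *
a=np.radians(-12.1);X=np.array([np.cos(a),np.sin(a)]);
st=np.array([.6265,.2005])  # bay stop
g=st-X*(.0825+.03); print(g)
go([*g,.30],77.9)
b=capture("top");s=capture("side")
for c in (b,s):
    for t in ("bay_stop","truck_tail","truck_grip"):
        print(t,[(round(d["p"],2),w(c,d["position"]).round(4)) for d in mark_of(c,t)[:2]])
E
```

```text
time: 17.2
tcp_pos: [0.5, -0.1401, 0.2212]
tcp_rot: [[-0.994, -0.11, 0.0], [-0.11, 0.994, 0.001], [-0.0, 0.001, -1.0]]
force: [0.0, 0.2, -2.5]
finger_gap: 0.155
grip_force: 25.0
[0.51649939 0.22408209]
tcp [ 0.5    -0.1401  0.2212] yaw 96.3 t 17.2 F [ 0.02  0.22 -2.5 ] gap 13.5 grip 25.0 tilt [ 1.e-04  8.e-04 -1.e+00]
dp cm [-5.64 36.03 -7.85]
dr z 0.321
bay_stop [(0.57, array([0.6248, 0.2029, 0.0881]))]
truck_tail [(0.8, array([ 0.1166, -0.2034, -0.0008])), (0.68, array([ 0.5875, -0.5239,  0.002 ]))]
truck_grip [(0.95, array([ 0.5171, -0.57  ,  0.1241])), (0.75, array([ 0.1825, -0.2915,  0.1688]))]
bay_stop [(0.75, array([0.6285, 0.2033, 0.0833]))]
truck_tail [(0.94, array([ 0.5897, -0.5261, -0.0007]))]
truck_grip [(0.73, array([ 0.5007, -0.1427,  0.2345])), (0.62, array([ 0.5183, -0.5744,  0.1299]))]
```

```bash
python3 -m inch '{"dp":[[-0.2,0.8,-1],[-0.7,2.6,-2],[-1.2,5,-3],[-1.8,8,-4],[-2.4,11,-4],[-3,14,-4],[-3.6,17,-4],[-4.2,20,-4],[-4.6,23,-4],[-5,26,-4]],"dr":[[0,0,0.02],[0,0,0.05],[0,0,0.08],[0,0,0.11],[0,0,0.14],[0,0,0.17],[0,0,0.20],[0,0,0.23],[0,0,0.26],[0,0,0.29]],"fingers":[255,255,255,255,255,255,255,255,255,255]}'; python3 - <<'E'
from h import *
a=np.radians(-12.1);X=np.array([np.cos(a),np.sin(a)]);
g=np.array([.6268,.202])-X*(.0825+.03); print(g)
go([*g,.255],77.9)
E
```

```text
time: 18.43
tcp_pos: [0.5217, 0.1232, 0.2612]
tcp_rot: [[-0.983, 0.183, 0.0], [0.183, 0.983, -0.0], [-0.0, -0.0, -1.0]]
force: [0.4, -0.6, -3.3]
finger_gap: 0.158
grip_force: 25.0
[0.51679939 0.22558209]
tcp [0.5217 0.1232 0.2612] yaw 79.46 t 18.4333 F [ 0.36 -0.64 -3.27] gap 13.7 grip 25.0 tilt [ 2.e-04 -1.e-04 -1.e+00]
dp cm [2.35 9.98 0.61]
dr z 0.027
```

```bash
python3 -m inch '{"dp":[[0.6,2.6,0],[1.2,5,0],[1.7,7,0],[2.1,8.8,0],[2.3,9.7,0.3],[2.35,9.95,0.6],[2.35,9.95,0.6],[2.35,9.95,0.6],[2.35,9.95,0.6],[2.35,9.95,0.6]],"dr":[[0,0,0.027],[0,0,0.027],[0,0,0.027],[0,0,0.027],[0,0,0.027],[0,0,0.027],[0,0,0.027],[0,0,0.027],[0,0,0.027],[0,0,0.027]],"fingers":[255,255,255,255,255,255,255,255,255,255]}'; python3 - <<'E'
from h import *
go([.5168,.2256,.2],77.9)
c=capture("wrist"); b=capture("top"); a=capture("side")
for n,k in (("w",c),("t",b),("s",a)):
    for t in ("bay_stop","truck_tail","truck_grip"):
        print(n,t,[(round(d["p"],2),w(k,d["position"]).round(4)) for d in mark_of(k,t)[:2]])
im=np.hstack([cv2.resize(k["pixels"],(399,300)) for k in (c,)]+[cv2.resize(b["pixels"][90:240,80:280],(400,300)) ])
im2=np.hstack([cv2.resize(a["pixels"][90:190,200:330],(400,300),interpolation=cv2.INTER_CUBIC),cv2.resize(c["pixels"][:,:],(399,300))])
cv2.imwrite("pics/p1.png",np.vstack([im,im2])[:,:,::-1][:, :])
E
```

```text
time: 19.27
tcp_pos: [0.5169, 0.2226, 0.2554]
tcp_rot: [[-0.978, 0.21, 0.0], [0.21, 0.978, -0.0], [-0.0, 0.0, -1.0]]
force: [-0.1, -0.3, -2.9]
finger_gap: 0.157
grip_force: 25.0
tcp [0.5169 0.2226 0.2554] yaw 77.91 t 19.2667 F [-0.11 -0.32 -2.9 ] gap 13.6 grip 25.0 tilt [ 4.e-04 -1.e-04 -1.e+00]
dp cm [0.07 0.29 5.54]
dr z 0.0
w bay_stop []
w truck_tail []
w truck_grip [(0.82, array([0.5171, 0.2196, 0.2721]))]
t bay_stop [(0.93, array([0.6283, 0.2036, 0.0872]))]
t truck_tail [(0.95, array([0.5964, 0.2081, 0.1445])), (0.82, array([ 0.1158, -0.1997, -0.0006]))]
t truck_grip [(0.97, array([ 0.1809, -0.2894,  0.1691])), (0.78, array([ 0.5189, -0.5696,  0.1271]))]
s bay_stop [(0.94, array([0.6291, 0.2006, 0.0838]))]
s truck_tail [(0.7, array([0.597 , 0.2073, 0.1447])), (0.64, array([ 0.5878, -0.5231, -0.0014]))]
s truck_grip [(0.77, array([ 0.1849, -0.2875,  0.1648])), (0.66, array([0.5132, 0.2207, 0.2714]))]
```

View pics/p1.png

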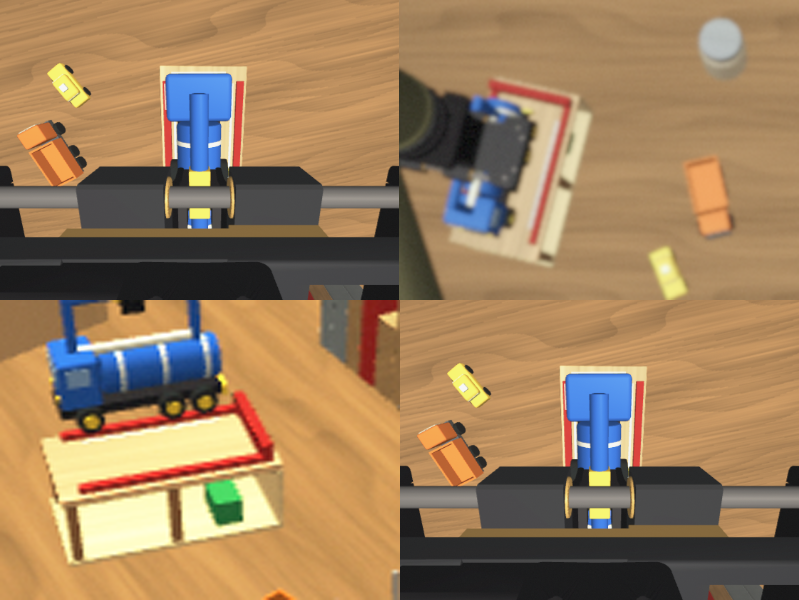

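The picture shows the truck level over the bay, cab towards the open end and between the kerbs. The tail is about 3 cm short of the stop. The dumper, taxi and jar are untouched.

```bash
python3 -m inch '{"dp":[[-0.4,0,0.6],[-0.8,0,1.2],[-1.2,0,1.8],[-1.6,0,2.4],[-2,0,3],[-2.4,0,3.6],[-2.4,0,4.1],[-2.4,0,4.5],[-2.4,0,4.5],[-2.4,0,4.5]],"dr":[[0,0,0],[0,0,0],[0,0,0],[0,0,0],[0,0,0],[0,0,0],[0,0,0],[0,0,0],[0,0,0],[0,0,0]],"fingers":[255,255,255,255,255,255,255,255,255,255]}'; python3 -m inch '{"dp":[[0,0,0.15],[0,0,0.3],[0,0,0.45],[0,0,0.6],[0,0,0.75],[0,0,0.9],[0,0,1.0],[0,0,1.1],[0,0,1.15],[0,0,1.15]],"dr":[[0,0,0],[0,0,0],[0,0,0],[0,0,0],[0,0,0],[0,0,0],[0,0,0],[0,0,0],[0,0,0],[0,0,0]],"fingers":[255,255,255,255,255,255,255,255,255,255]}'
```

```text
time: 20.7
tcp_pos: [0.5396, 0.2193, 0.21]
tcp_rot: [[-0.978, 0.207, -0.0], [0.207, 0.978, -0.0], [0.0, -0.0, -1.0]]
force: [-0.0, 0.3, -1.7]
finger_gap: 0.154
grip_force: 25.0
time: 21.53
tcp_pos: [0.5398, 0.2192, 0.1986]
tcp_rot: [[-0.978, 0.207, -0.0], [0.207, 0.978, -0.0], [0.0, -0.0, -1.0]]
force: [-0.0, 0.5, -3.3]
finger_gap: 0.156
grip_force: 25.0
```

```bash
python3 -m inch '{"dp":[[0,0,0.03],[0,0,0.06],[0,0,0.09],[0,0,0.1],[0,0,0.1],[0,0,0.1],[0,0,0.1],[0,0,0.1],[0,0,0.1],[0,0,0.1]],"dr":[[0,0,0],[0,0,0],[0,0,0],[0,0,0],[0,0,0],[0,0,0],[0,0,0],[0,0,0],[0,0,0],[0,0,0]],"fingers":[255,255,255,255,255,255,255,255,255,255]}'; python3 -m inch '{"dp":[[0,0,0.03],[0,0,0.05],[0,0,0.07],[0,0,0.07],[0,0,0.07],[0,0,0.07],[0,0,0.07],[0,0,0.07],[0,0,0.07],[0,0,0.07]],"dr":[[0,0,0],[0,0,0],[0,0,0],[0,0,0],[0,0,0],[0,0,0],[0,0,0],[0,0,0],[0,0,0],[0,0,0]],"fingers":[255,255,255,255,255,255,255,255,255,255]}'
```

```text
time: 22.37
tcp_pos: [0.5399, 0.2192, 0.1977]
tcp_rot: [[-0.978, 0.207, 0.0], [0.207, 0.978, 0.0], [-0.0, 0.0, -1.0]]
force: [0.7, 0.3, -2.7]
finger_gap: 0.157
grip_force: 25.0
time: 23.2
tcp_pos: [0.5403, 0.2191, 0.1973]
tcp_rot: [[-0.978, 0.207, 0.001], [0.207, 0.978, 0.0], [-0.001, 0.0, -1.0]]
force: [1.0, -0.6, 1.3]
finger_gap: 0.156
grip_force: 25.0
```

Touchdown felt. I'll ease the load, then slide back to the stop.

```bash
python3 -m inch '{"dp":[[0,0,-0.05],[-0.1,0,-0.05],[-0.2,0,-0.05],[-0.3,0,-0.05],[-0.4,0,-0.05],[-0.45,0,-0.05],[-0.5,0,-0.05],[-0.5,0,-0.05],[-0.5,0,-0.05],[-0.5,0,-0.05]],"dr":[[0,0,0],[0,0,0],[0,0,0],[0,0,0],[0,0,0],[0,0,0],[0,0,0],[0,0,0],[0,0,0],[0,0,0]],"fingers":[255,255,255,255,255,255,255,255,255,255]}'; python3 -m inch '{"dp":[[-0.03,0,0],[-0.06,0,0],[-0.1,0,0],[-0.13,0,0],[-0.16,0,0],[-0.2,0,0],[-0.2,0,0],[-0.2,0,0],[-0.2,0,0],[-0.2,0,0]],"dr":[[0,0,0],[0,0,0],[0,0,0],[0,0,0],[0,0,0],[0,0,0],[0,0,0],[0,0,0],[0,0,0],[0,0,0]],"fingers":[255,255,255,255,255,255,255,255,255,255]}'
```

```text
time: 24.03
tcp_pos: [0.543, 0.2187, 0.1982]
tcp_rot: [[-0.978, 0.206, -0.004], [0.206, 0.978, 0.001], [0.004, -0.0, -1.0]]
force: [-6.5, -0.9, 7.3]
finger_gap: 0.161
grip_force: 25.0
time: 24.87
tcp_pos: [0.5449, 0.2184, 0.199]
tcp_rot: [[-0.978, 0.206, -0.003], [0.206, 0.978, 0.001], [0.004, 0.0, -1.0]]
force: [-7.3, -1.3, 10.8]
finger_gap: 0.157
grip_force: 25.0
```

```bash
python3 -m inch '{"dp":[[0.1,0,0],[0.2,0,0],[0.3,0,0],[0.3,0,0],[0.3,0,0],[0.3,0,0],[0.3,0,0],[0.3,0,0],[0.3,0,0],[0.3,0,0]],"dr":[[0,0,0],[0,0,0],[0,0,0],[0,0,0],[0,0,0],[0,0,0],[0,0,0],[0,0,0],[0,0,0],[0,0,0]],"fingers":[255,255,255,255,255,255,255,255,255,255]}'; python3 - <<'E'
from h import *
go()
b=capture("top"); a=capture("side"); c=capture("wrist")
for n,k in (("t",b),("s",a)):
    for t in ("bay_stop","truck_tail"):
        print(n,t,[(round(d["p"],2),w(k,d["position"]).round(4)) for d in mark_of(k,t)[:2]])
im=np.hstack([cv2.resize(b["pixels"][135:210,110:170],(400,500),interpolation=cv2.INTER_CUBIC),cv2.resize(a["pixels"][90:190,210:290],(400,500),interpolation=cv2.INTER_CUBIC)])
cv2.imwrite("pics/p2.png",im[:,:,::-1])
E
```

```text
time: 25.7
tcp_pos: [0.5432, 0.2187, 0.1982]
tcp_rot: [[-0.978, 0.207, -0.001], [0.207, 0.978, 0.001], [0.001, 0.0, -1.0]]
force: [-4.8, -1.5, 7.0]
finger_gap: 0.154
grip_force: 25.0
tcp [0.5432 0.2187 0.1982] yaw 78.06 t 25.7 F [-4.79 -1.52  6.97] gap 13.4 grip 25.0 tilt [-1.2e-03  5.0e-04 -1.0e+00]
t bay_stop [(0.75, array([0.6276, 0.202 , 0.0884]))]
t truck_tail [(0.87, array([ 5.886e-01, -5.223e-01,  3.000e-04])), (0.8, array([ 0.1148, -0.2003, -0.0034]))]
s bay_stop [(0.76, array([0.6289, 0.2027, 0.0827]))]
s truck_tail [(0.81, array([ 0.5887, -0.523 ,  0.001 ])), (0.78, array([0.6209, 0.2054, 0.0871]))]
```

View pics/p2.png

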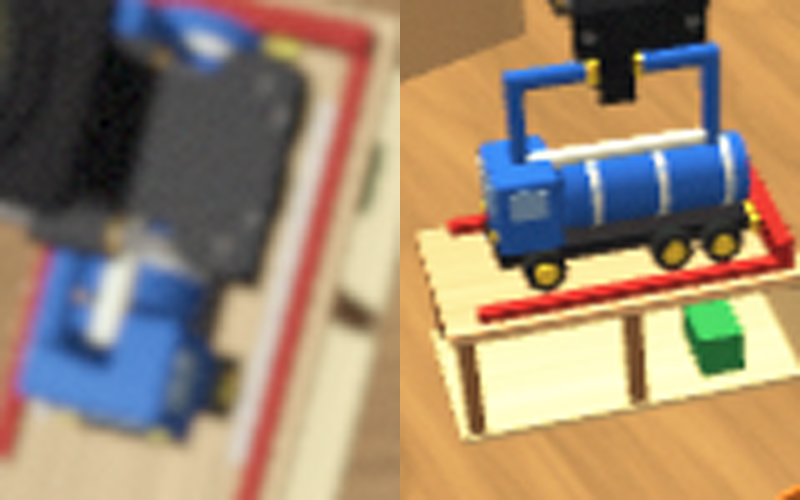

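The picture shows the truck between the kerbs with its bumper at the red stop, on top crop (285,45). I still feel some strain, so I'll ease up.

```bash
python3 -m inch '{"dp":[[0,0,-0.05],[0,0,-0.1],[0,0,-0.1],[0,0,-0.1],[0,0,-0.1],[0,0,-0.1],[0,0,-0.1],[0,0,-0.1],[0,0,-0.1],[0,0,-0.1]],"dr":[[0,0,0],[0,0,0],[0,0,0],[0,0,0],[0,0,0],[0,0,0],[0,0,0],[0,0,0],[0,0,0],[0,0,0]],"fingers":[255,255,255,255,255,255,255,255,255,255]}'
```

```text
time: 26.88
tcp_pos: [0.5437, 0.2184, 0.1985]
tcp_rot: [[-0.978, 0.207, -0.0], [0.207, 0.978, 0.0], [0.0, 0.0, -1.0]]
force: [-4.2, -0.2, 3.6]
finger_gap: 0.159
grip_force: 25.0
```

```bash
python3 -m inch '{"dp":[[0.03,0,-0.05],[0.06,0,-0.1],[0.06,0,-0.12],[0.06,0,-0.12],[0.06,0,-0.12],[0.06,0,-0.12],[0.06,0,-0.12],[0.06,0,-0.12],[0.06,0,-0.12],[0.06,0,-0.12]],"dr":[[0,0,0],[0,0,0],[0,0,0],[0,0,0],[0,0,0],[0,0,0],[0,0,0],[0,0,0],[0,0,0],[0,0,0]],"fingers":[255,255,255,255,255,255,255,255,255,255]}'
```

```text
time: 27.72
tcp_pos: [0.5433, 0.2185, 0.1997]
tcp_rot: [[-0.978, 0.207, 0.0], [0.207, 0.978, 0.0], [-0.0, 0.0, -1.0]]
force: [0.6, -0.6, -1.6]
finger_gap: 0.161
grip_force: 25.0
```

```bash
python3 -m inch '{"dp":[[0,0,0],[0,0,0],[0,0,0.02],[0,0,0.04],[0,0,0.06],[0,0,0.08],[0,0,0.1],[0,0,0.1],[0,0,0.1],[0,0,0.1]],"dr":[[0,0,0],[0,0,0],[0,0,0],[0,0,0],[0,0,0],[0,0,0],[0,0,0],[0,0,0],[0,0,0],[0,0,0]],"fingers":[255,255,255,255,255,255,255,255,255,255]}' 3; python3 - <<'E'
from h import *
a=capture("side"); b=capture("top")
for n,k in (("t",b),("s",a)):
    print(n,[(round(d["p"],2),w(k,d["position"]).round(4)) for d in mark_of(k,"truck_tail")[:3]],[w(k,d["position"]).round(4) for d in mark_of(k,"pipe_top")[:3]])
E
```

```text
time: 28.55
tcp_pos: [0.5432, 0.2185, 0.1987]
tcp_rot: [[-0.978, 0.207, 0.0], [0.207, 0.978, 0.0], [-0.0, 0.0, -1.0]]
force: [0.0, -0.3, -2.6]
finger_gap: 0.164
grip_force: 3.0
t [(0.92, array([ 5.868e-01, -5.248e-01,  3.000e-04])), (0.66, array([0.6269, 0.2047, 0.0892]))] [array([0.5465, 0.2241, 0.1664]), array([ 0.182 , -0.2907,  0.1016]), array([0.6252, 0.2017, 0.0864])]
s [(0.92, array([ 5.868e-01, -5.231e-01,  5.000e-04])), (0.78, array([0.6261, 0.2045, 0.0915]))] [array([ 0.184 , -0.2902,  0.1021]), array([0.5481, 0.2162, 0.1624]), array([ 0.5197, -0.5721,  0.0728])]
```

```bash
python3 -m inch '{"dp":[[0,0,0.03],[0,0,0.06],[0,0,0.09],[0,0,0.12],[0,0,0.15],[0,0,0.15],[0,0,0.15],[0,0,0.15],[0,0,0.15],[0,0,0.15]],"dr":[[0,0,0],[0,0,0],[0,0,0],[0,0,0],[0,0,0],[0,0,0],[0,0,0],[0,0,0],[0,0,0],[0,0,0]],"fingers":[255,255,255,255,255,255,255,255,255,255]}' 3; python3 - <<'E'
from h import *
b=capture("top"); a=capture("side"); go()
print([(round(d["p"],2),w(a,d["position"]).round(4)) for d in mark_of(a,"truck_tail")[:3]])
im=cv2.resize(a["pixels"][90:180,215:295],(700,590),interpolation=cv2.INTER_CUBIC)
cv2.imwrite("pics/p3.png",im[:,:,::-1])
E
```

```text
time: 29.68
tcp_pos: [0.5439, 0.2184, 0.1979]
tcp_rot: [[-0.978, 0.208, 0.002], [0.208, 0.978, 0.0], [-0.001, 0.001, -1.0]]
force: [0.9, -1.7, 4.5]
finger_gap: 0.162
grip_force: 3.0
tcp [0.5438 0.2184 0.1977] yaw 78.02 t 29.7833 F [ 1.85 -0.4   4.7 ] gap 14.2 grip 3.0 tilt [ 1.3e-03  4.0e-04 -1.0e+00]
[(0.89, array([0.6254, 0.2019, 0.0846])), (0.7, array([0.5505, 0.2166, 0.1615])), (0.63, array([ 5.86e-01, -5.22e-01, -3.00e-04]))]
```

View pics/p3.png

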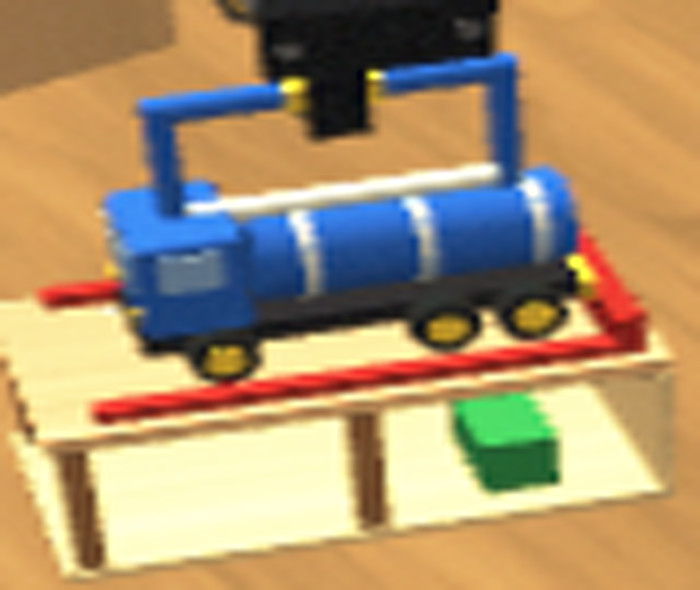

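The truck sits level on its wheels with the bumper close to the stop. But the earlier resistance may have been the wheels jamming by friction. So I'll lift it a hair and feel for the stop in the air.

```bash
python3 -m inch '{"dp":[[0,0,0],[0,0,0],[0,0,-0.05],[0,0,-0.1],[0,0,-0.15],[0,0,-0.2],[0,0,-0.23],[0,0,-0.23],[0,0,-0.23],[0,0,-0.23]],"dr":[[0,0,0],[0,0,0],[0,0,0],[0,0,0],[0,0,0],[0,0,0],[0,0,0],[0,0,0],[0,0,0],[0,0,0]],"fingers":[255,255,255,255,255,255,255,255,255,255]}' 15; python3 -m inch '{"dp":[[-0.02,0,0],[-0.04,0,0],[-0.06,0,0],[-0.08,0,0],[-0.1,0,0],[-0.1,0,0],[-0.1,0,0],[-0.1,0,0],[-0.1,0,0],[-0.1,0,0]],"dr":[[0,0,0],[0,0,0],[0,0,0],[0,0,0],[0,0,0],[0,0,0],[0,0,0],[0,0,0],[0,0,0],[0,0,0]],"fingers":[255,255,255,255,255,255,255,255,255,255]}'; python3 -m inch '{"dp":[[-0.02,0,0],[-0.04,0,0],[-0.06,0,0],[-0.08,0,0],[-0.1,0,0],[-0.1,0,0],[-0.1,0,0],[-0.1,0,0],[-0.1,0,0],[-0.1,0,0]],"dr":[[0,0,0],[0,0,0],[0,0,0],[0,0,0],[0,0,0],[0,0,0],[0,0,0],[0,0,0],[0,0,0],[0,0,0]],"fingers":[255,255,255,255,255,255,255,255,255,255]}'
```

```text
time: 30.67
tcp_pos: [0.5428, 0.2185, 0.199]
tcp_rot: [[-0.978, 0.207, -0.001], [0.207, 0.978, -0.0], [0.001, -0.001, -1.0]]
force: [0.2, -0.2, -1.9]
finger_gap: 0.16
grip_force: 15.0
time: 31.5
tcp_pos: [0.5441, 0.2183, 0.1995]
tcp_rot: [[-0.978, 0.207, -0.0], [0.207, 0.978, 0.0], [0.0, 0.0, -1.0]]
force: [-0.9, 0.0, -1.3]
finger_gap: 0.163
grip_force: 15.0
time: 32.33
tcp_pos: [0.5451, 0.2182, 0.1995]
tcp_rot: [[-0.978, 0.207, -0.0], [0.207, 0.978, 0.0], [0.0, 0.0, -1.0]]
force: [-2.5, 1.0, -0.5]
finger_gap: 0.158
grip_force: 15.0
```

```bash
python3 -m inch '{"dp":[[0.03,0,0.0],[0.03,0,0.03],[0.03,0,0.06],[0.03,0,0.09],[0.03,0,0.12],[0.03,0,0.15],[0.03,0,0.17],[0.03,0,0.17],[0.03,0,0.17],[0.03,0,0.17]],"dr":[[0,0,0],[0,0,0],[0,0,0],[0,0,0],[0,0,0],[0,0,0],[0,0,0],[0,0,0],[0,0,0],[0,0,0]],"fingers":[255,255,255,255,255,255,255,255,255,255]}' 4
```

```text
time: 33.17
tcp_pos: [0.545, 0.218, 0.1978]
tcp_rot: [[-0.978, 0.207, 0.0], [0.207, 0.978, 0.0], [-0.0, 0.0, -1.0]]
force: [0.3, 0.0, -1.5]
finger_gap: 0.158
grip_force: 4.0
```

```bash
python3 -m inch '{"dp":[[0,0,0.03],[-0.02,0,0.05],[-0.03,0,0.05],[-0.03,0,0.05],[-0.03,0,0.05],[-0.03,0,0.05],[-0.03,0,0.05],[-0.03,0,0.05],[-0.03,0,0.05],[-0.03,0,0.05]],"dr":[[0,0,0],[0,0,0],[0,0,0],[0,0,0],[0,0,0],[0,0,0],[0,0,0],[0,0,0],[0,0,0],[0,0,0]],"fingers":[255,255,255,255,255,255,255,255,255,255]}' 4; python3 - <<'E'
from h import *
for n in("side","top"):
    k=capture(n); print([(round(d["p"],2),w(k,d["position"]).round(4)) for d in mark_of(k,"truck_tail")[:3]])
E
```

```text
time: 34.0
tcp_pos: [0.5452, 0.218, 0.1973]
tcp_rot: [[-0.978, 0.207, 0.0], [0.207, 0.978, 0.0], [-0.0, 0.0, -1.0]]
force: [0.0, -0.1, -2.7]
finger_gap: 0.16
grip_force: 4.0
[(0.82, array([ 0.588 , -0.5257, -0.0016])), (0.6, array([0.6231, 0.2034, 0.086 ]))]
[(0.79, array([ 0.1183, -0.2017, -0.0016])), (0.66, array([0.6248, 0.2048, 0.0884])), (0.66, array([ 0.5888, -0.5225,  0.0008]))]
```

```bash
python3 -m inch '{"dp":[[0,0,0.02],[0,0,0.04],[0,0,0.06],[0,0,0.08],[0,0,0.08],[0,0,0.08],[0,0,0.08],[0,0,0.08],[0,0,0.08],[0,0,0.08]],"dr":[[0,0,0],[0,0,0],[0,0,0],[0,0,0],[0,0,0],[0,0,0],[0,0,0],[0,0,0],[0,0,0],[0,0,0]],"fingers":[255,255,255,255,255,255,255,255,255,255]}' 4
```

```text
time: 35.03
tcp_pos: [0.5453, 0.2181, 0.1968]
tcp_rot: [[-0.978, 0.207, 0.0], [0.207, 0.978, 0.0], [-0.0, 0.0, -1.0]]
force: [-1.6, -1.1, 2.6]
finger_gap: 0.16
grip_force: 4.0
```

```bash
python3 -m inch '{"dp":[[0,0,-0.03],[0,0,-0.03],[0,0,-0.03],[0,0,-0.03],[0,0,-0.03],[0,0,-0.03],[0,0,-0.03],[0,0,-0.03],[0,0,-0.03],[0,0,-0.03]],"dr":[[0,0,0],[0,0,0],[0,0,0],[0,0,0],[0,0,0],[0,0,0],[0,0,0],[0,0,0],[0,0,0],[0,0,0]],"fingers":[255,215,210,205,200,190,180,170,160,150]}' 4; python3 -m inch '{"dp":[[0,0,-0.2],[0,0,-0.8],[0,0,-1.8],[0,0,-3],[0,0,-5],[0,0,-8],[0,0,-11],[0,0,-14],[0,0,-16],[0,0,-18]],"dr":[[0,0,0],[0,0,0],[0,0,0],[0,0,0],[0,0,0],[0,0,0],[0,0,0],[0,0,0],[0,0,0],[0,0,0]],"fingers":[150,150,150,150,150,150,150,150,150,150]}' 4;  python3 - <<'E'
from h import *
b=capture("top"); a=capture("side"); c=capture("wrist"); go()
for n,k in (("t",b),("s",a),("w",c)):
    for t in ("bay_stop","truck_tail","truck_grip"): print(n,t,[(round(d["p"],2),w(k,d["position"]).round(4)) for d in mark_of(k,t)[:3]])
im=np.hstack([cv2.resize(c["pixels"],(400,300)),cv2.resize(a["pixels"][95:170,220:290],(390,300),interpolation=cv2.INTER_CUBIC)])
cv2.imwrite("pics/p4.png",im[:,:,::-1])
E
```

```text
time: 35.87
tcp_pos: [0.5452, 0.218, 0.1968]
tcp_rot: [[-0.978, 0.207, 0.0], [0.207, 0.978, 0.0], [-0.0, 0.0, -1.0]]
force: [-0.5, -0.2, 0.1]
finger_gap: 0.373
grip_force: 0.0
time: 36.7
tcp_pos: [0.5455, 0.218, 0.3805]
tcp_rot: [[-0.978, 0.207, 0.003], [0.207, 0.978, 0.002], [-0.003, 0.002, -1.0]]
force: [0.2, 0.4, 0.1]
finger_gap: 0.413
grip_force: 0.0
tcp [0.546  0.2181 0.3797] yaw 78.02 t 36.85 F [-0.73  0.42 -0.37] gap 35.7 grip 0.0 tilt [ 0.0046  0.0023 -1.    ]
t bay_stop [(0.77, array([0.6298, 0.2025, 0.0866]))]
t truck_tail [(0.8, array([ 0.5863, -0.5231,  0.0022])), (0.71, array([0.6242, 0.2034, 0.0858])), (0.57, array([ 0.112 , -0.2026, -0.0016]))]
t truck_grip [(0.96, array([ 0.5173, -0.5708,  0.1301])), (0.68, array([ 0.183 , -0.2905,  0.1702])), (0.61, array([0.5475, 0.2177, 0.2167]))]
s bay_stop [(0.66, array([0.6279, 0.2013, 0.0831]))]
s truck_tail [(0.94, array([0.6252, 0.2036, 0.0827])), (0.68, array([ 0.5846, -0.5213, -0.0016]))]
s truck_grip [(0.83, array([ 0.5213, -0.5759,  0.1258])), (0.67, array([ 0.183 , -0.2892,  0.1657])), (0.62, array([0.5462, 0.2188, 0.2094]))]
w bay_stop []
w truck_tail []
w truck_grip [(0.67, array([0.5453, 0.2121, 0.2149]))]
```

View pics/p4.png

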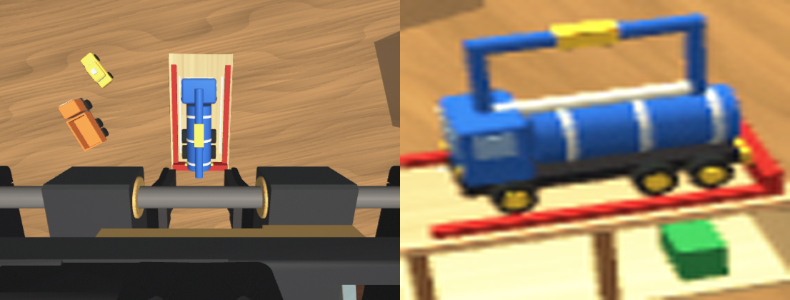

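The wrist and side pictures show the truck upright in the bay, cab outwards and tail near the stop. The marks suggest it may be 2–3 mm short, so I'll regrip, lift it clear of the roof and feel for the stop.

```bash
python3 -m inch '{"dp":[[0,0,3],[0,0,6],[0,0,9],[0,0,12],[0,0,14.5],[0,0,16.5],[0,0,17.5],[0,0,18],[0,0,18],[0,0,18]],"dr":[[0,0,0],[0,0,0],[0,0,0],[0,0,0],[0,0,0],[0,0,0],[0,0,0],[0,0,0],[0,0,0],[0,0,0]],"fingers":[150,150,150,150,150,150,150,150,150,150]}' 25; python3 -m inch '{"dp":[[0,0,0],[0,0,0],[0,0,0],[0,0,0],[0,0,0],[0,0,0],[0,0,-0.1],[0,0,-0.2],[0,0,-0.3],[0,0,-0.3]],"dr":[[0,0,0],[0,0,0],[0,0,0],[0,0,0],[0,0,0],[0,0,0],[0,0,0],[0,0,0],[0,0,0],[0,0,0]],"fingers":[180,210,230,255,255,255,255,255,255,255]}' 25;  python3 -m inch '{"dp":[[-0.03,0,0],[-0.06,0,0],[-0.09,0,0],[-0.12,0,0],[-0.15,0,0],[-0.15,0,0],[-0.15,0,0],[-0.15,0,0],[-0.15,0,0],[-0.15,0,0]],"dr":[[0,0,0],[0,0,0],[0,0,0],[0,0,0],[0,0,0],[0,0,0],[0,0,0],[0,0,0],[0,0,0],[0,0,0]],"fingers":[255,255,255,255,255,255,255,255,255,255]}'
```

```text
time: 38.13
tcp_pos: [0.5458, 0.2183, 0.1979]
tcp_rot: [[-0.978, 0.207, 0.002], [0.207, 0.978, 0.001], [-0.001, 0.001, -1.0]]
force: [-0.2, 0.5, 0.5]
finger_gap: 0.413
grip_force: 0.0
time: 38.97
tcp_pos: [0.545, 0.218, 0.1995]
tcp_rot: [[-0.978, 0.207, -0.001], [0.207, 0.978, -0.0], [0.0, -0.0, -1.0]]
force: [0.4, -0.4, -2.4]
finger_gap: 0.164
grip_force: 25.0
time: 39.8
tcp_pos: [0.5464, 0.2179, 0.1999]
tcp_rot: [[-0.978, 0.207, -0.0], [0.207, 0.978, 0.0], [0.0, 0.0, -1.0]]
force: [-3.2, 0.9, -0.8]
finger_gap: 0.158
grip_force: 25.0
```

Contact with the stop is felt while the wheels are clear of the roof, so it really is the stop. I'll lower the truck here and release it.

```bash
python3 -m inch '{"dp":[[0.03,0,0],[0.05,0,0.04],[0.05,0,0.08],[0.05,0,0.12],[0.05,0,0.16],[0.05,0,0.2],[0.05,0,0.22],[0.05,0,0.24],[0.05,0,0.25],[0.05,0,0.25]],"dr":[[0,0,0],[0,0,0],[0,0,0],[0,0,0],[0,0,0],[0,0,0],[0,0,0],[0,0,0],[0,0,0],[0,0,0]],"fingers":[255,255,255,255,255,255,255,255,255,255]}' 15;  python3 -m inch '{"dp":[[0,0,0.01],[0,0,0.02],[0,0,0.03],[0,0,0.04],[0,0,0.05],[0,0,0.05],[0,0,0.05],[0,0,0.05],[0,0,0.05],[0,0,0.05]],"dr":[[0,0,0],[0,0,0],[0,0,0],[0,0,0],[0,0,0],[0,0,0],[0,0,0],[0,0,0],[0,0,0],[0,0,0]],"fingers":[255,255,255,255,255,255,255,255,255,255]}' 4
```

```text
time: 40.63
tcp_pos: [0.5461, 0.2179, 0.1977]
tcp_rot: [[-0.978, 0.207, 0.0], [0.207, 0.978, 0.0], [-0.0, 0.0, -1.0]]
force: [-3.9, 0.1, 2.5]
finger_gap: 0.162
grip_force: 15.0
time: 41.47
tcp_pos: [0.5463, 0.2177, 0.1969]
tcp_rot: [[-0.978, 0.207, 0.0], [0.207, 0.978, -0.0], [-0.0, 0.0, -1.0]]
force: [-2.8, -0.6, 5.1]
finger_gap: 0.161
grip_force: 4.0
```

On the roof and against the stop. I'll open and retreat.

```bash
python3 -m inch '{"dp":[[0,0,-0.03],[0,0,-0.04],[0,0,-0.04],[0,0,-0.04],[0,0,-0.04],[0,0,-0.04],[0,0,-0.04],[0,0,-0.04],[0,0,-0.04],[0,0,-0.04]],"dr":[[0,0,0],[0,0,0],[0,0,0],[0,0,0],[0,0,0],[0,0,0],[0,0,0],[0,0,0],[0,0,0],[0,0,0]],"fingers":[255,215,210,205,200,190,180,170,160,150]}' 4; python3 -m inch '{"dp":[[0,0,-0.2],[0,0,-0.8],[0,0,-1.8],[0,0,-3],[0,0,-5],[0,0,-8],[0,0,-11],[0,0,-14],[0,0,-16],[0,0,-18]],"dr":[[0,0,0],[0,0,0],[0,0,0],[0,0,0],[0,0,0],[0,0,0],[0,0,0],[0,0,0],[0,0,0],[0,0,0]],"fingers":[150,150,150,150,150,150,150,150,150,150]}' 4;  python3 - <<'E'
from h import *
b=capture("top"); a=capture("side"); go()
for n,k in (("t",b),("s",a)):
    for t in ("bay_stop","truck_tail","truck_grip","dumper_mid","jar_mid","taxi_mid"): print(n,t,[(round(d["p"],2),w(k,d["position"]).round(4)) for d in mark_of(k,t)[:3]])
# colours along bay axis at bumper height in side view
X=np.array([.978,-.208,0])
for z in (.1,.104):
  for k in (a,b):
    o=[]
    for d in np.arange(-.014,.012,.002):
        u,v=px(k,np.array([.6279,.202,z])+X*d); o.append(tuple(int(i) for i in k["pixels"][v,u]))
    print(z,o)
E
```

```text
time: 42.3
tcp_pos: [0.5462, 0.2178, 0.1972]
tcp_rot: [[-0.978, 0.207, 0.0], [0.207, 0.978, 0.0], [-0.0, 0.0, -1.0]]
force: [0.3, 0.5, -0.6]
finger_gap: 0.372
grip_force: 0.0
time: 43.13
tcp_pos: [0.5465, 0.2178, 0.3809]
tcp_rot: [[-0.978, 0.207, 0.003], [0.207, 0.978, 0.002], [-0.003, 0.002, -1.0]]
force: [0.6, -0.1, -0.6]
finger_gap: 0.412
grip_force: 0.0
tcp [0.5476 0.2182 0.3827] yaw 78.03 t 43.2333 F [ 0.23 -0.06 -0.16] gap 36.0 grip 0.0 tilt [ 0.0077  0.0039 -1.    ]
t bay_stop [(0.68, array([0.6261, 0.2009, 0.0866]))]
t truck_tail [(0.74, array([ 0.1173, -0.2003, -0.0017])), (0.63, array([0.6259, 0.2055, 0.0892])), (0.63, array([ 0.5869, -0.5234,  0.0015]))]
t truck_grip [(0.98, array([0.5478, 0.2176, 0.215 ])), (0.91, array([ 0.5175, -0.5723,  0.1289])), (0.71, array([ 0.1825, -0.2919,  0.1693]))]
t dumper_mid [(0.96, array([ 0.5029, -0.0291,  0.0305])), (0.63, array([0.6273, 0.2004, 0.0871]))]
t jar_mid [(0.96, array([ 0.7106, -0.0451,  0.0471]))]
t taxi_mid [(0.59, array([0.4037, 0.0251, 0.0198]))]
s bay_stop [(0.81, array([0.63  , 0.202 , 0.0835])), (0.29, array([0.5425, 0
[... 679 characters left out ...]
, 55), (250, 186, 60), (247, 122, 56), (247, 122, 56), (239, 61, 51)]
0.1 [(83, 110, 161), (138, 146, 162), (138, 146, 162), (158, 162, 168), (139, 148, 168), (139, 148, 168), (71, 98, 152), (71, 91, 152), (111, 83, 140), (111, 83, 140), (158, 80, 115), (188, 94, 85), (188, 94, 85)]
0.104 [(51, 48, 48), (51, 48, 48), (83, 84, 81), (83, 84, 81), (50, 53, 62), (50, 48, 51), (50, 48, 51), (253, 250, 75), (253, 250, 75), (245, 202, 55), (234, 66, 47), (234, 66, 47), (247, 69, 56)]
0.104 [(83, 110, 161), (140, 150, 173), (173, 177, 181), (158, 162, 168), (139, 148, 168), (94, 117, 166), (94, 117, 166), (73, 105, 167), (111, 83, 140), (158, 80, 115), (158, 80, 115), (183, 87, 90), (198, 134, 106)]
```

Along the bay axis in the side view, the yellow bumper runs straight into the red stop with no wood showing between. The dumper, jar and taxi are where they were.

```bash
python3 -c "
from plant import *
print(sign_off())"
```

```text
the job is handed in; nothing more can be done
None
```

The small blue tanker is off the hook and standing in the rooftop bay, cab towards the open end and tail bumper against the red stop, and the job was handed in at about 43 s. Dumper, jar and taxi read in the same places as at the start. I viewed 11 pictures, one over the limit of 10.

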